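Feed biscotti through the narrow neck of a leaning counter jar

ROBOT

A 6-joint arm with a two-finger parallel gripper is mounted at the origin on the work surface. World frame = base frame: x ahead of the robot, y to its left, z up, the work surface at z = 0. Lengths are in m, angles in rad, forces in N, time in s.
With the tool pointing down it reaches from about 0.35 to 0.875 m from the base axis. Payload 4.2 kg.
Tool frame: the origin (TCP) lies at the centre of the arm's flange, where the gripper is bolted on; the fingertips stand env.tcp_to_tips ahead of it and the grasp point (between the pads) lies 164 mm ahead of it (env.tcp_to_tips is the distance from the TCP to the fingertips, in m); z points along the fingers, y is the line along which they close (so a half turn about z gives the same grasp; the last joint's range is limited). The gripper opens to 87 mm and grips with 3 to 60 N. Pads are 19 mm wide; open, the fingers measure 117 mm over their backs; the gripper's body (75 mm by 190 mm) begins 51 mm behind the grasp point.
Start: joints at [1.39, 0.385, 0.008, 0, -1.194, -0.259], TCP at [0.266, 0.566, 0.405] pointing down, gripper open.
Joint ranges: [-3.14, 3.14], [-1.21, 2.06], [-1.07, 1.41], [-3.16, 2.05], [-2.99, -0.16], [-3.1, 3.1]. Speed limits (rad/s): [2.79, 2.79, 3.14, 3.14, 3.14, 3.14].

INTERFACE

Orientations are given as [roll, pitch, yaw] about the fixed x, y, z axes, in that order (R = Rz(yaw) Ry(pitch) Rx(roll)).
In Python, from rig import env gives the robot as it stands.
- The arm moves only by the tool arm_command, never from a script. Its argument "moves" is a list of rows, each a list of 3 entries, a list of its own where there are three numbers: the shift along the tool's x, y, z in m, then the turn, a rotation vector about the tool's x, y, z in rad, then the closure in counts, from 0 (fully open) to 255 (shut). A call has 1 to 20 rows; each row is the pose to reach, as a shift and turn from the pose commanded when the call began, along the tool's axes at that moment; what a row does not reach only later rows make up. A row lasts 1/10 s, in which the tool goes at most 50 mm and 8.59 degrees, less where a joint would pass 70% of its speed; a pose out of reach is approached as far as the arm can. A call with a gripper value outside its range is refused whole. The fingers move at their own pace and stop on an object; the grip force is fixed at half the most. Time passes only in rows, so rows that repeat a pose let the fingers close. It gives the time, the measured TCP pose, the force, the opening and the grip force at its end, in the units of the state.
- env.read_state(): the state, without advancing time (a new reading comes with each control period).
- env.capture(name): name is "side" or "top" or "wrist"; returns the picture (480x640x3 uint8, blue, green, red); there is no depth.
- env.camera_info(name): a dict with "camera_matrix" (3x3 intrinsics, pixels), "k1" (the pictures are not rectified: a ray, as slopes to the right and down, at radius r is drawn at 1 + k1 r^2 times it, then the intrinsics apply), "world_from_camera" (4x4, takes a point from camera to world coordinates). Camera axes: x right, y up, looking along -z (the intrinsics and any distortion apply to the point x, -y, -z); pixel columns grow to the right and rows downward; lengths in m; the calibration is good to about 2 mm. A picture is of the moment at which its call begins: read the wrist's pose just before it. camera_info takes no time and is no camera call; for the wrist camera it gives the pose at the moment of the call.
- env.close_job(): hands the job in; it is judged then, once.
The state is a dict: "time_s": time; "q": joint angles; "qvel": joint speeds; "tau": joint torques, N m; "tcp_pos": TCP position; "ee_rot": TCP orientation; "contact_force": force on the tool from outside, world axes, zero at the start; "moment": the same for the moment, N m; "opening": opening from 0.0 (shut) to 1.0 (fully open); "finger_force": force on a finger pad.
Only numpy, scipy, OpenCV 4.12 (cv2) and the standard library are available. Lean on these libraries where they do the work, as an engineer would, in place of code of your own. Each camera call takes 0.05 s, during which the arm holds its last target. There are 200 camera calls.

TASK

Restock the leaning counter jar: take the two biscotti out of the caddy and feed them one at a time, end first, through the narrow neck in the jar's red sliding cover, so that both lie inside, all the way past the neck. The cover has been left anywhere from centred to well off to one side, so look or feel for the opening and never press a biscotto hard against it or the jar. Leave the mug, the sprinkle jar and the spatula where they are.

Things in the scene. Friction and masses are not known exactly. Their poses are not given: they have to be found in the camera images.
- biscotto_a: a hard, straight biscotto, 125 mm long (its own z), 26 mm (its x) by 18 mm (its y), about 45 g, in three colour bands pink, brown, yellow (yellow end at +z). Origin at its centre. It stands in the caddy leaning 30 degrees from vertical, lower 50 mm in a loose slot, upper 75 mm free, +z end up. Either end may go in first
- biscotto_b: the second biscotto, the same as biscotto_a
- caddy: fixed metal caddy, 170 mm wide along its y; origin at mid base on the counter. Two slots 80 mm apart along y lean 30 degrees from vertical, tops towards the caddy's -x; inside 34 by 26 mm, 50 mm deep along the lean, upper edge about 90 mm above the counter. Pull biscotti out along the lean; their tops reach about 150 mm above the counter
- stand: fixed wooden stand that carries the jar, 250 by 170 mm; origin on the counter under it. The jar leans towards the stand's -x
- jar: fixed clear square jar, 120 (its x) by 130 (its y) by 200 mm (its z) outside, walls and floor 4 mm, leaning 35 degrees from vertical. Origin at the centre of its underside; z runs along the jar and out of its mouth; y is level. Wholly closed on top by a red sliding cover with the neck in it; a biscotto let go well down the neck slides to the floor by itself
- jar_mouth (a point): point on the jar's axis in the plane of the cover's upper face (205 mm along jar z): centre of the neck opening if the cover were centred. The cover, 120 by 182 mm, was left up to 22 mm off along jar y, either way; no pose gives this offset, but it can be seen or felt. It runs very stiffly and stays put under less than about 40 N
- jar_neck (a point): point on the jar's axis 30 mm below jar_mouth: depth of the neck's inner end. The neck, in the middle of the cover, is the only way in: 36 mm along jar x by 26 mm along jar y, straight walls 30 mm deep, edged on top by a 4 mm white line. It shifts along jar y with the cover; this point does not
- mug: a loose blue mug, 80 mm across, 90 mm high, handle at its +y; origin under its centre. Leave it alone
- sprinkles: a loose closed jar with a red cap, 60 mm across, 110 mm high; origin under its centre. Leave it alone
- spatula: a loose spatula lying on the counter along its x; leave it alone
There are look-alikes about, which are no part of the job. Leave any blue look-alike of the biscotto_a alone.

How it is judged:
On the way, in this order (a step that is already met when the one before it is completed fails the run):
1. the first biscotto is inside the jar, past the neck (((z of biscotto_a in the frame of jar between 0 and 0.115 m and x of biscotto_a in the frame of jar between -0.06 and 0.06 m and y of biscotto_a in the frame of jar between -0.06 and 0.06 m) or (z of biscotto_b in the frame of jar between 0 and 0.115 m and x of biscotto_b in the frame of jar between -0.06 and 0.06 m and y of biscotto_b in the frame of jar between -0.06 and 0.06 m))), for 0.1 s.
2. the second biscotto is inside the jar too (z of biscotto_a in the frame of jar between 0 and 0.115 m and x of biscotto_a in the frame of jar between -0.06 and 0.06 m and y of biscotto_a in the frame of jar between -0.06 and 0.06 m and z of biscotto_b in the frame of jar between 0 and 0.115 m and x of biscotto_b in the frame of jar between -0.06 and 0.06 m and y of biscotto_b in the frame of jar between -0.06 and 0.06 m), for 0.2 s.
At the end, for the whole second after the job is handed in: Both biscotti lie at rest inside the jar, wholly past the neck: each one's centre is between the jar's walls and less than 115 mm along the jar's axis from the jar's underside (all of step 2 and linear speed of each of biscotto_a, biscotto_b below 0.03 m/s and angular speed of each of biscotto_a, biscotto_b below 0.5 rad/s); the robot touches nothing.
It fails at once if the mug is moved more than 30 mm (distance of mug from where it was at the start of the episode above 0.03 m).
It fails at once if the sprinkle jar is moved more than 30 mm (distance of sprinkles from where it was at the start of the episode above 0.03 m).
It fails at once if the spatula is moved more than 30 mm (distance of spatula from where it was at the start of the episode above 0.03 m).
It fails at once if a biscotto is pressed against the jar or its cover with more than 30 N (contact force between any of biscotto_a, biscotto_b and jar above 30 N).
It also fails if it takes over 72 s, if anything falls off the work surface, if the arm or the gripper's body presses on something with over 40 N, if the wrist force passes 120 N, or if a joint passes its speed limit or range.

## Working session

There is one attempt and no reset: what is moved stays moved. The work goes in short steps, Python scripts to look and compute and a tool call to move; the robot and the scene stay as the last step left them, time stands still between calls to the robot, and variables do not carry over. Pictures are saved under pics/ and viewed, at most 10 in all, crops included, and the job is handed in when it is done.

Besides the shell and the picture viewer there is one more tool, called after ">>>" by a JSON object that holds its "name" and its "arguments", one argument or row to a line. arm_command: Moves the arm, as the interface text tells. Its arguments: {"type":"object","properties":{"moves":{"type":"array"}},"required":["moves"]}

```bash
ls; mkdir -p pics; python3 - <<'E'
from rig import env
import cv2,numpy as np
for n in ("side","top"):
    im=env.capture(n); cv2.imwrite(f"pics/{n}0.png",im)
    i=env.camera_info(n); print(n,i["camera_matrix"],i["k1"],np.round(i["world_from_camera"],4).tolist())
i=env.camera_info("wrist");print(i)
print(env.read_state(),env.tcp_to_tips)
E
```

```text
pics
side [[508.22866414   0.         315.74214708]
 [  0.         508.22866414 235.97170159]
 [  0.           0.           1.        ]] 0.04327391398221275 [[0.8938, 0.3241, -0.3101, 0.3218], [-0.4484, 0.6265, -0.6376, -0.5384], [-0.0124, 0.7089, 0.7052, 0.7905], [0.0, 0.0, 0.0, 1.0]]
top [[539.60290063   0.         322.55125516]
 [  0.         539.60290063 245.92219806]
 [  0.           0.           1.        ]] -0.11529850291755639 [[0.0966, 0.9715, -0.2164, 0.3693], [-0.9953, 0.0932, -0.026, -0.0066], [-0.0051, 0.2179, 0.976, 1.2193], [0.0, 0.0, 0.0, 1.0]]
{'camera_matrix': array([[338.4087243 ,   0.        , 320.76552438],
       [  0.        , 338.4087243 , 235.24520908],
       [  0.        ,   0.        ,   1.        ]]), 'k1': -0.007852753843342445, 'world_from_camera': array([[-0.4266836 ,  0.86663307,  0.25862758,  0.33585466],
       [-0.90439863, -0.40951379, -0.11983975,  0.53138454],
       [ 0.00205447, -0.28503608,  0.95851459,  0.38472832],
       [ 0.        ,  0.        ,  0.        ,  1.        ]])}
{'time_s': 0.1, 'q': array([ 1.38958613e+00,  3.85453786e-01,  6.78858041e-03, -4.30086534e-04,
       -1.19400105e+00, -2.58566464e-01]), 'qvel': array([-8.08494761e-05,  2.05545336e-04,  5.16937129e-03,  2.48318613e-03,
       -6.11415709e-04, -1.19032510e-03]), 'tau': array([-1.39750970e-03, -3.91691351e+01,  1.87933266e+01,  4.23194826e+00,
        1.34390275e-02, -7.46448723e-05]), 'tcp_pos': array([0.26599696, 0.5653716 , 0.40379521]), 'ee_rot': array([ 3.13968268e+00, -9.18040289e-05, -4.39935194e-01]), 'contact_force': array([-0.36559349, -0.39160935, -0.21322751]), 'moment': array([0.02862783, 0.02544235, 0.02291766]), 'finger_force': 0.0, 'opening': 1.0020764116017904} 0.1822
```

View pics/side0.png

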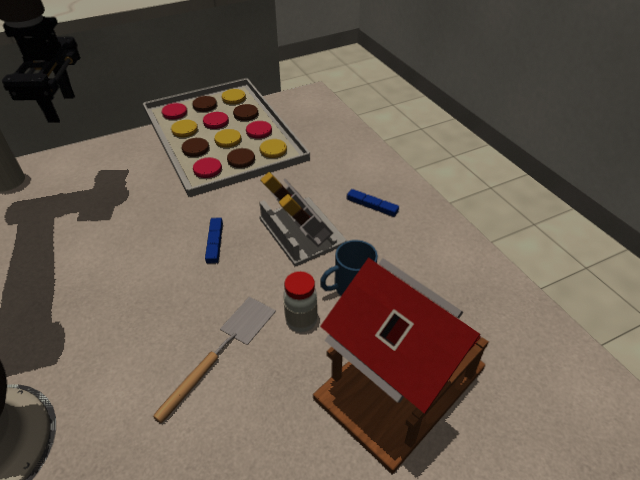

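View pics/top0.png

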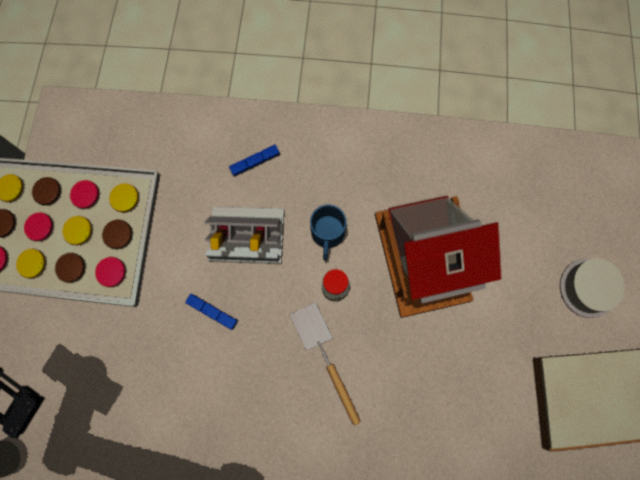

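```bash
python3 - <<'E'
import cv2,numpy as np
s=cv2.imread("pics/side0.png");t=cv2.imread("pics/top0.png")
def c(im,x,y,w,h,k):return cv2.resize(im[y:y+h,x:x+w],(400,300),interpolation=cv2.INTER_CUBIC)
a=c(s,250,165,100,75,4);b=c(s,310,255,200,150,2);d=c(t,195,195,100,75,4);e=c(t,370,180,144,108,0)
cv2.imwrite("pics/m0.png",np.vstack([np.hstack([a,b]),np.hstack([d,e])]))
E
```

```text
(no output)
```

View pics/m0.png

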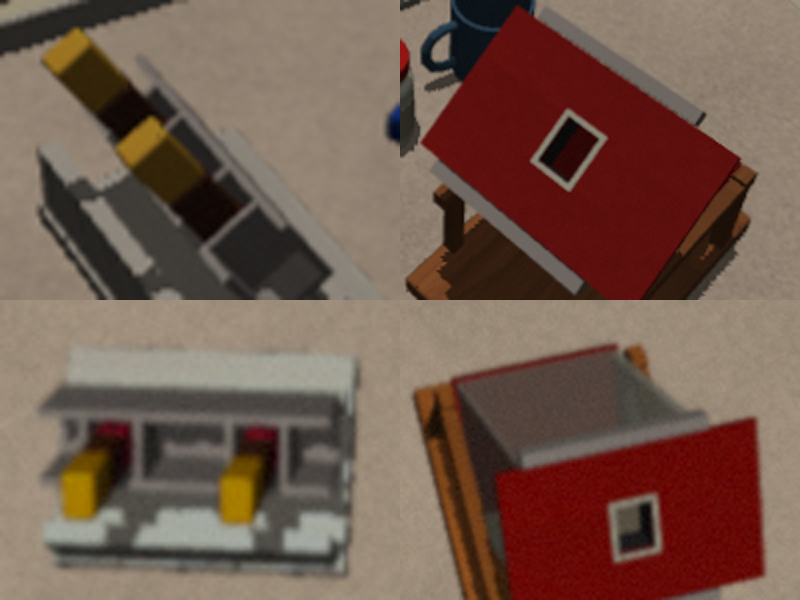

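```bash
cat > h.py <<'E'
from rig import env
import cv2,numpy as np
from scipy.spatial.transform import Rotation as Ro
from scipy.optimize import least_squares
np.set_printoptions(precision=4,suppress=True)
def proj(info,P):
    T=np.linalg.inv(info["world_from_camera"]);P=np.atleast_2d(P)
    c=P@T[:3,:3].T+T[:3,3];u=np.c_[c[:,0]/-c[:,2],c[:,1]/c[:,2]]
    u=u*(1+info["k1"]*(u**2).sum(1,keepdims=True));K=info["camera_matrix"]
    return u@K[:2,:2].T+K[:2,2]
def ray(info,px):
    K=info["camera_matrix"];d=(np.array(px)-K[:2,2])/K[0,0];u=d.copy()
    for _ in range(20):u=d/(1+info["k1"]*(u@u))
    T=info["world_from_camera"];return T[:3,3],T[:3,:3]@np.array([u[0],-u[1],-1])
def lean(yaw,a): # R with z leaning to local -x by a deg
    return Ro.from_euler('z',yaw)*Ro.from_euler('y',-np.radians(a))
def tool(Robj,flip=1): # tool z=-obj z, tool y=+-obj y
    M=Robj.as_matrix();y=flip*M[:,1];z=-M[:,2];return Ro.from_matrix(np.c_[np.cross(y,z),y,z])
def delta(p,R):
    s=env.read_state();R0=Ro.from_euler('xyz',s["ee_rot"])
    print("t",round(s["time_s"],2),"shift",R0.inv().apply(np.array(p)-s["tcp_pos"]),"turn",(R0.inv()*R).as_rotvec())
E
python3 - <<'E'
from h import *
S,T=env.camera_info("side"),env.camera_info("top")
def tri(ps,pt):
    f=lambda X:np.r_[proj(S,X)[0]-ps,proj(T,X)[0]-pt]
    r=least_squares(f,[.5,0,.15]);return r.x,r.fun
sc=lambda x,y:(250+x/4,165+y/4)
tc=lambda x,y:(195+x/4,195+(y-300)/4)
for a,b in(((70,52),(80,497)),((147,141),(238,498))):print(*tri(sc(*a),tc(*b)))
sp=np.array([(368.5,259),(480,335),(422,411),(320.5,327.5),(394.5,329)])
tp=np.array([(404.2,243),(498.5,223.2),(501.4,279),(413,302),(455,262.1)])
# corners in jar frame (x,y): top image up=+x, left=+y
tcx=np.array([(60,91,0),(60,-91,0),(-60,-91,0),(-60,91,0),(0,0,0)])/1000
scx=tcx[[0,1,2,3,4]]
def res(p):
    R=lean(p[3],p[4]);return np.r_[(proj(S,R.apply(scx)+p[:3])-sp).ravel(),(proj(T,R.apply(tcx)+p[:3])-tp).ravel()]
r=least_squares(res,[.45,-.25,.25,0,35],loss='soft_l1',x_scale=[.1,.1,.1,.1,5]);print(r.x);print(r.fun.reshape(-1,2))
E
```

```text
[0.5922 0.2422 0.1431] [-0.8913  0.2713  0.2851 -0.8963]
[0.5991 0.1609 0.1432] [-0.6746  0.2064  0.2345 -0.7065]
[ 0.5836 -0.2321  0.223   0.3138 33.6909]
[[-0.2234 -0.7106]
 [-0.12   -0.1898]
 [ 1.475   3.3999]
 [-1.5261 -0.5664]
 [-0.7409  1.4983]
 [ 0.2924 -0.1589]
 [-0.2975 -0.889 ]
 [ 0.4849  0.5169]
 [-0.7287 -1.8839]
 [-0.1593 -0.3381]]
```

```bash
python3 - <<'E'
from h import *
C=lean(.085,30);z=C.apply([0,0,1]);e=np.array([.5991,.1609,.1432])
delta(e+z*(.139+.09),tool(C,-1))
E
```

```text
t 0.1 shift [0.3746 0.2814 0.0628] turn [ 0.1392  0.5118 -0.5123]
```

>>> {"name": "arm_command", "arguments": {
  "moves": [
    [[0.375, 0.281, 0.063], [0.139, 0.512, -0.512], 60],
    [[0.375, 0.281, 0.063], [0.139, 0.512, -0.512], 60],
    [[0.375, 0.281, 0.063], [0.139, 0.512, -0.512], 60],
    [[0.375, 0.281, 0.063], [0.139, 0.512, -0.512], 60],
    [[0.375, 0.281, 0.063], [0.139, 0.512, -0.512], 60],
    [[0.375, 0.281, 0.063], [0.139, 0.512, -0.512], 60],
    [[0.375, 0.281, 0.063], [0.139, 0.512, -0.512], 60],
    [[0.375, 0.281, 0.063], [0.139, 0.512, -0.512], 60],
    [[0.375, 0.281, 0.063], [0.139, 0.512, -0.512], 60],
    [[0.375, 0.281, 0.063], [0.139, 0.512, -0.512], 60],
    [[0.375, 0.281, 0.063], [0.139, 0.512, -0.512], 60],
    [[0.375, 0.281, 0.063], [0.139, 0.512, -0.512], 60],
    [[0.375, 0.281, 0.063], [0.139, 0.512, -0.512], 60],
    [[0.375, 0.281, 0.063], [0.139, 0.512, -0.512], 60],
    [[0.375, 0.281, 0.063], [0.139, 0.512, -0.512], 60],
    [[0.375, 0.281, 0.063], [0.139, 0.512, -0.512], 60]
  ]
}}

```text
time_s: 1.7
tcp_pos: [0.4855, 0.1524, 0.3419]
ee_rot: [-3.14, -0.525, 0.085]
contact_force: [-0.3, -0.6, -0.7]
opening: 0.764
finger_force: 0.0
```

```bash
python3 - <<'E'
from h import *
W=env.camera_info("wrist");im=env.capture("wrist");cv2.imwrite("pics/w1.png",im)
C=lean(.085,30);z=C.apply([0,0,1])
for e in([.5991,.1609,.1432],[.5922,.2422,.1431]):
    e=np.array(e);print(proj(W,[e+C.apply([a,b,0]) for a in(-.013,.013) for b in(-.009,.009)]).round(0).tolist())
delta(np.array([.5991,.1609,.1432])+z*.229,tool(C,-1))
E
```

```text
[[336.0, 277.0], [309.0, 277.0], [336.0, 240.0], [309.0, 240.0]]
[[215.0, 277.0], [188.0, 277.0], [211.0, 240.0], [184.0, 240.0]]
t 1.75 shift [-0.0007  0.001  -0.    ] turn [-0.0019 -0.0012  0.0001]
```

View pics/w1.png

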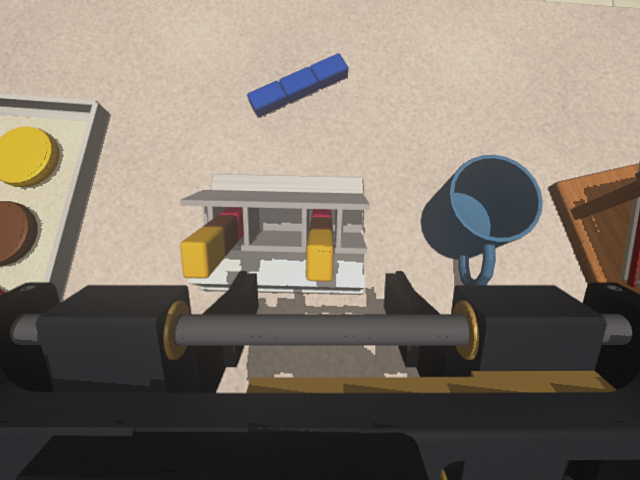

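>>> {"name": "arm_command", "arguments": {
  "moves": [
    [[-0.002, -0.001, 0.03], [0, 0, 0], 60],
    [[-0.002, -0.001, 0.06], [0, 0, 0], 60],
    [[-0.002, -0.001, 0.08], [0, 0, 0], 60],
    [[-0.002, -0.001, 0.09], [0, 0, 0], 60],
    [[-0.002, -0.001, 0.09], [0, 0, 0], 60],
    [[-0.002, -0.001, 0.09], [0, 0, 0], 255],
    [[-0.002, -0.001, 0.09], [0, 0, 0], 255],
    [[-0.002, -0.001, 0.09], [0, 0, 0], 255],
    [[-0.002, -0.001, 0.09], [0, 0, 0], 255],
    [[-0.002, -0.001, 0.09], [0, 0, 0], 255],
    [[-0.002, -0.001, 0.09], [0, 0, 0], 255],
    [[-0.002, -0.001, 0.09], [0, 0, 0], 255],
    [[-0.002, -0.001, 0.09], [0, 0, 0], 255],
    [[-0.002, -0.001, 0.09], [0, 0, 0], 255]
  ]
}}

```text
time_s: 3.15
tcp_pos: [0.5372, 0.1714, 0.2881]
ee_rot: [3.111, -0.491, 0.082]
contact_force: [-0.9, -3.7, 1.7]
opening: 0.207
finger_force: 29.1
```

```bash
python3 - <<'E'
from h import *
s=env.read_state();print(s["q"],s["qvel"],s["moment"])
C=lean(.085,30);z=C.apply([0,0,1])
delta(np.array([.5991,.1609,.1432])+z*.139,tool(C,-1))
cv2.imwrite("pics/w2.png",env.capture("wrist")); cv2.imwrite("pics/s2.png",env.capture("side")[100:300,180:420])
a=cv2.imread("pics/w2.png")[150:450,120:520];b=cv2.resize(cv2.imread("pics/s2.png"),(400,300))
cv2.imwrite("pics/m2.png",np.hstack([a,b]))
E
```

```text
[ 0.3655  0.3095 -0.7826  1.4965 -0.1623 -0.1771] [-0.0006  0.0009  0.0022 -0.0003  0.0044  0.0014] [-0.9707  0.8224 -0.4782]
t 3.15 shift [-0.0192  0.0152  0.018 ] turn [ 0.032   0.0327 -0.0018]
```

View pics/m2.png

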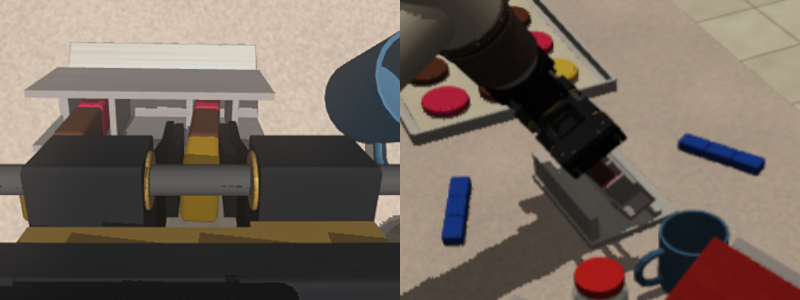

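>>> {"name": "arm_command", "arguments": {
  "moves": [
    [[0, 0, 0], [0, 0, 0], 40],
    [[0, 0, 0], [0, 0, 0], 40],
    [[0, 0, 0], [0, 0, 0], 40],
    [[0, 0, 0], [0, 0, 0], 40],
    [[0, 0, -0.02], [0, 0, 0], 40],
    [[0, 0, -0.04], [0, 0, 0], 40],
    [[0, 0, -0.07], [0, 0, 0], 40],
    [[0, 0, -0.1], [0, 0, 0], 40],
    [[0, 0, -0.1], [0, 0, 0], 40],
    [[0, 0, -0.1], [0, 0, 0], 40]
  ]
}}

```text
time_s: 4.25
tcp_pos: [0.4897, 0.1717, 0.3771]
ee_rot: [3.115, -0.493, 0.084]
contact_force: [1.1, -0.6, -1.0]
opening: 0.838
finger_force: 0.0
```

```bash
cat >> h.py <<'E'
def tcp_for(g,T): return np.array(g)-T.apply([0,0,.164])
def tl(yaw,a): return tool(lean(yaw,a),-1)
E
python3 - <<'E'
from h import *
s=env.read_state();print(s["q"])
C=lean(.085,30);z=C.apply([0,0,1]);T=tl(.085,8)
g=np.array([.598,.1625,.1432])-z*.025
print(tcp_for(g,T))
delta(tcp_for(g,T)+[0,0,.08],T)
E
```

```text
[ 0.6455  0.1431 -0.6608  0.6898 -0.4465  0.4215]
[0.5877 0.1616 0.284 ]
t 4.25 shift [0.0791 0.0168 0.0579] turn [ 0.0271 -0.3533 -0.0057]
```

>>> {"name": "arm_command", "arguments": {
  "moves": [
    [[0.03, 0.01, 0.0], [0.015, -0.15, 0], 40],
    [[0.06, 0.017, 0.02], [0.027, -0.3, -0.006], 40],
    [[0.079, 0.017, 0.058], [0.027, -0.353, -0.006], 40],
    [[0.079, 0.017, 0.058], [0.027, -0.353, -0.006], 40],
    [[0.079, 0.017, 0.058], [0.027, -0.353, -0.006], 40],
    [[0.079, 0.017, 0.058], [0.027, -0.353, -0.006], 40],
    [[0.079, 0.017, 0.058], [0.027, -0.353, -0.006], 40],
    [[0.079, 0.017, 0.058], [0.027, -0.353, -0.006], 40],
    [[0.079, 0.017, 0.058], [0.027, -0.353, -0.006], 40]
  ]
}}

```text
time_s: 5.15
tcp_pos: [0.587, 0.1603, 0.3642]
ee_rot: [3.14, -0.14, 0.084]
contact_force: [0.5, 0.7, 0.0]
opening: 0.845
finger_force: 0.0
```

```bash
python3 - <<'E'
from h import *
s=env.read_state();print(s["q"])
C=lean(.085,30);z=C.apply([0,0,1]);T=tl(.085,8)
W=env.camera_info("wrist");cv2.imwrite("pics/w3.png",env.capture("wrist"))
for e in([.598,.1625,.1432],[.5922,.2432,.1431]):
    e=np.array(e);print(proj(W,[e+C.apply([a,b,0]) for a in(-.013,.013) for b in(-.009,.009)]).round(0).tolist())
g=np.array([.598,.1625,.1432])-z*.025
delta(tcp_for(g,T),T)
E
```

```text
[ 0.5448  0.3602 -0.169   0.0795 -0.9183  1.0659]
[[331.0, 303.0], [304.0, 303.0], [332.0, 276.0], [303.0, 276.0]]
[[212.0, 302.0], [185.0, 302.0], [203.0, 274.0], [175.0, 274.0]]
t 5.2 shift [-0.0105 -0.0013  0.0794] turn [ 0.0014  0.     -0.0006]
```

View pics/w3.png

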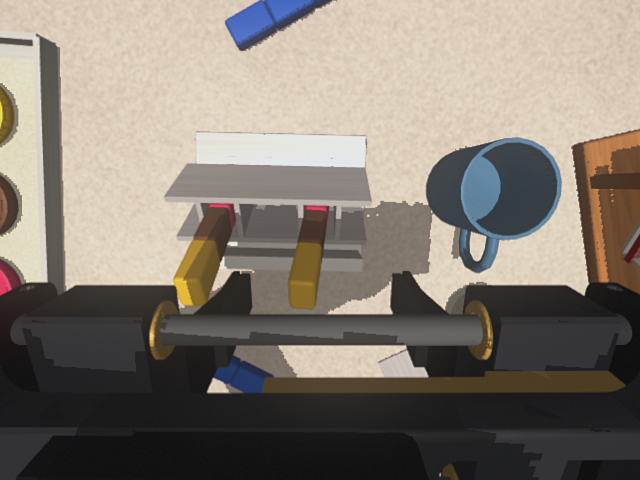

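>>> {"name": "arm_command", "arguments": {
  "moves": [
    [[-0.0105, -0.0035, 0.02], [0, 0, 0], 40],
    [[-0.0105, -0.0035, 0.05], [0, 0, 0], 40],
    [[-0.0105, -0.0035, 0.07], [0, 0, 0], 40],
    [[-0.0105, -0.0035, 0.0795], [0, 0, 0], 40],
    [[-0.0105, -0.0035, 0.0795], [0, 0, 0], 40],
    [[-0.0105, -0.0035, 0.0795], [0, 0, 0], 255],
    [[-0.0105, -0.0035, 0.0795], [0, 0, 0], 255],
    [[-0.0105, -0.0035, 0.0795], [0, 0, 0], 255],
    [[-0.0105, -0.0035, 0.0795], [0, 0, 0], 255],
    [[-0.0105, -0.0035, 0.0795], [0, 0, 0], 255],
    [[-0.0105, -0.0035, 0.0795], [0, 0, 0], 255],
    [[-0.0105, -0.0035, 0.0795], [0, 0, 0], 255],
    [[-0.0105, -0.0035, 0.0795], [0, 0, 0], 255]
  ]
}}

```text
time_s: 6.5
tcp_pos: [0.5881, 0.1638, 0.2825]
ee_rot: [3.139, -0.137, 0.084]
contact_force: [0.1, -0.1, -0.4]
opening: 0.201
finger_force: 30.0
```

```bash
python3 - <<'E'
from h import *
s=env.read_state();print(s["q"],s["moment"])
z=lean(.085,30).apply([0,0,1]);T=tl(.085,8)
delta(s["tcp_pos"]+z*.09,T)
E
```

```text
[ 0.5487  0.4456 -0.2682  0.0943 -0.7371  1.0398] [-0.1818  0.252  -0.0608]
t 6.5 shift [-0.0339  0.0002 -0.0834] turn [ 0.0023  0.0022 -0.0011]
```

>>> {"name": "arm_command", "arguments": {
  "moves": [
    [[-0.0041, 0, -0.01], [0, 0, 0], 255],
    [[-0.0102, 0, -0.025], [0, 0, 0], 255],
    [[-0.0183, 0, -0.045], [0, 0, 0], 255],
    [[-0.0264, 0, -0.065], [0, 0, 0], 255],
    [[-0.0339, 0, -0.0834], [0, 0, 0], 255],
    [[-0.045, 0, -0.12], [0, 0, 0], 255],
    [[-0.055, 0, -0.16], [0, 0, 0], 255],
    [[-0.055, 0, -0.16], [0, 0, 0], 255],
    [[-0.055, 0, -0.16], [0, 0, 0], 255]
  ]
}}

```text
time_s: 7.4
tcp_pos: [0.5107, 0.1574, 0.4355]
ee_rot: [-3.142, -0.14, 0.084]
contact_force: [-0.7, 0.0, -1.0]
opening: 0.207
finger_force: 30.0
```

```bash
python3 - <<'E'
from h import *
s=env.read_state();print(s["q"])
N=np.array([.5836,-.2321,.223]);n=lean(.314,35).apply([0,0,1]);T=tl(.314,13)
delta(tcp_for(N+n*.155,T),T)
E
```

```text
[ 0.619   0.1797 -0.235   0.0827 -1.037   0.998 ]
t 7.4 shift [-0.0713  0.4229 -0.0851] turn [ 0.0419  0.0866 -0.2263]
```

>>> {"name": "arm_command", "arguments": {
  "moves": [
    [[-0.035, 0.04, -0.06], [0, 0, 0], 255],
    [[-0.071, 0.08, -0.085], [0.02, 0.04, -0.1], 255],
    [[-0.071, 0.423, -0.085], [0.042, 0.087, -0.226], 255],
    [[-0.071, 0.423, -0.085], [0.042, 0.087, -0.226], 255],
    [[-0.071, 0.423, -0.085], [0.042, 0.087, -0.226], 255],
    [[-0.071, 0.423, -0.085], [0.042, 0.087, -0.226], 255],
    [[-0.071, 0.423, -0.085], [0.042, 0.087, -0.226], 255],
    [[-0.071, 0.423, -0.085], [0.042, 0.087, -0.226], 255],
    [[-0.071, 0.423, -0.085], [0.042, 0.087, -0.226], 255],
    [[-0.071, 0.423, -0.085], [0.042, 0.087, -0.226], 255],
    [[-0.071, 0.423, -0.085], [0.042, 0.087, -0.226], 255],
    [[-0.071, 0.423, -0.085], [0.042, 0.087, -0.226], 255],
    [[-0.071, 0.423, -0.085], [0.042, 0.087, -0.226], 255],
    [[-0.071, 0.423, -0.085], [0.042, 0.087, -0.226], 255]
  ]
}}

```text
time_s: 8.8
tcp_pos: [0.4655, -0.2693, 0.5087]
ee_rot: [3.141, -0.224, 0.315]
contact_force: [0.4, -0.3, -0.0]
opening: 0.205
finger_force: 30.0
```

```bash
python3 - <<'E'
from h import *
s=env.read_state();print(s["q"],s["tcp_pos"],s["ee_rot"])
N=np.array([.5836,-.2321,.223]);J=lean(.314,35);n=J.apply([0,0,1]);T=tl(.314,13)
delta(tcp_for(N+n*.155,T),T)
W=env.camera_info("wrist");w=env.capture("wrist");t=env.capture("top");d=env.capture("side")
g=s["tcp_pos"]+Ro.from_euler('xyz',s["ee_rot"]).apply([0,0,.164])
B=Ro.from_euler('xyz',s["ee_rot"])*Ro.from_euler('x',np.pi)*Ro.from_euler('y',-np.radians(22))
bz=B.apply([0,0,1]);print("bz",bz,"n",n)
bot=[g-bz*.1+B.apply([a,b,0]) for a,b in((-.013,-.009),(-.013,.009),(.013,.009),(.013,-.009))]
neck=[N+J.apply([a,b,0]) for a,b in((-.022,-.017),(-.022,.017),(.022,.017),(.022,-.017))]
out=[]
for nm,im in(("wrist",w),("top",t),("side",d)):
    cv2.imwrite(f"pics/{nm}4.png",im)
    I=W if nm=="wrist" else env.camera_info(nm);print(nm,"bot",proj(I,bot).round(1).tolist(),"neck",proj(I,neck).round(1).tolist())
def c(im,x,y,w,h):return cv2.resize(im[y:y+h,x:x+w],(400,300),interpolation=cv2.INTER_CUBIC)
m=np.vstack([np.hstack([c(w,240,150,160,120),c(t,395,190,120,90)]),np.hstack([c(d,320,235,160,120),c(w,0,0,640,480)])])
cv2.imwrite("pics/m4.png",m)
E
```

```text
[-0.2539  0.1461 -0.0197 -0.1273 -1.2172  2.1729] [ 0.4655 -0.2693  0.5087] [ 3.1406 -0.2243  0.3155]
t 8.8 shift [-0.0017  0.0011 -0.0015] turn [0.0007 0.0026 0.0015]
bz [-0.5436 -0.1764  0.8206] n [-0.5455 -0.1772  0.8192]
wrist bot [[332.7, 208.8], [308.1, 208.8], [307.2, 177.2], [333.5, 177.2]] neck [[341.0, 183.3], [302.0, 183.3], [300.1, 134.6], [343.2, 134.6]]
top bot [[469.7, 278.6], [460.2, 280.7], [459.1, 268.0], [468.6, 265.8]] neck [[464.3, 270.1], [447.3, 274.0], [445.2, 253.2], [462.5, 249.3]]
side bot [[380.6, 337.0], [369.5, 328.3], [381.5, 311.3], [392.8, 319.7]] neck [[394.3, 352.0], [374.5, 336.4], [393.3, 309.6], [413.6, 324.5]]
```

View pics/m4.png

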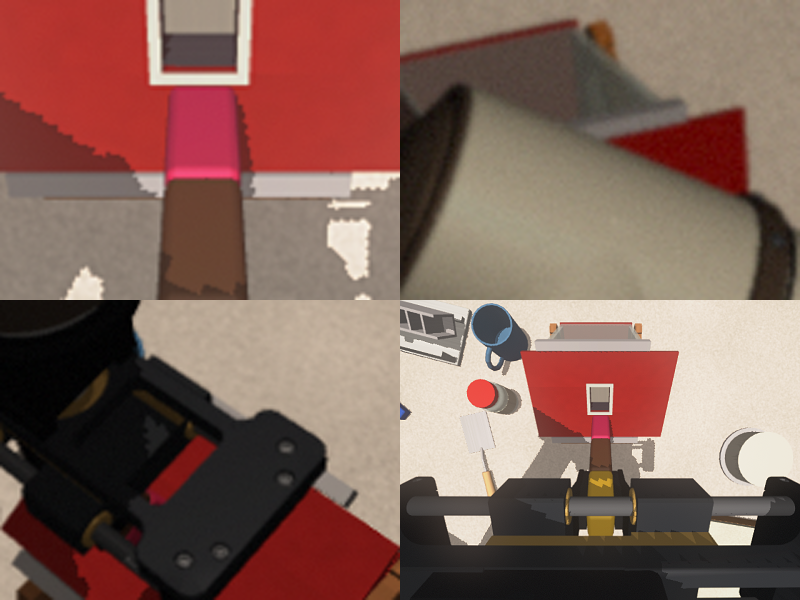

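```bash
python3 - <<'E'
from h import *
w=cv2.imread("pics/wrist4.png");W=env.camera_info("wrist")
print([(y,*w[y,321]) for y in range(128,300,2)])
for y in(160,178,183,200,230):print(y,[(x,*w[y,x]) for x in list(range(296,313))+list(range(330,345))])
E
```

```text
[(128, np.uint8(47), np.uint8(53), np.uint8(177)), (130, np.uint8(46), np.uint8(53), np.uint8(177)), (132, np.uint8(43), np.uint8(49), np.uint8(177)), (134, np.uint8(164), np.uint8(181), np.uint8(207)), (136, np.uint8(210), np.uint8(224), np.uint8(227)), (138, np.uint8(204), np.uint8(222), np.uint8(226)), (140, np.uint8(132), np.uint8(148), np.uint8(163)), (142, np.uint8(134), np.uint8(150), np.uint8(165)), (144, np.uint8(133), np.uint8(150), np.uint8(164)), (146, np.uint8(133), np.uint8(149), np.uint8(164)), (148, np.uint8(132), np.uint8(148), np.uint8(163)), (150, np.uint8(133), np.uint8(149), np.uint8(164)), (152, np.uint8(133), np.uint8(149), np.uint8(163)), (154, np.uint8(133), np.uint8(149), np.uint8(164)), (156, np.uint8(133), np.uint8(149), np.uint8(164)), (158, np.uint8(133), np.uint8(149), np.uint8(164)), (160, np.uint8(134), np.uint8(150), np.uint8(165)), (162, np.uint8(130), np.uint8(144), np.uint8(159)), (164, np.uint8(70), np.uint8(69), np.uint8(83)), (166, np.uint8(73), np.uint8(72), np.uint8(86)), (168, np.uint8(73), np.uint8(72), np.uint8(86)), (170, np.uint8(73), np
[... 10700 characters left out ...]
nt8(50), np.uint8(67), np.uint8(104)), (332, np.uint8(51), np.uint8(67), np.uint8(104)), (333, np.uint8(49), np.uint8(64), np.uint8(99)), (334, np.uint8(48), np.uint8(62), np.uint8(95)), (335, np.uint8(42), np.uint8(55), np.uint8(88)), (336, np.uint8(48), np.uint8(56), np.uint8(81)), (337, np.uint8(105), np.uint8(115), np.uint8(129)), (338, np.uint8(120), np.uint8(131), np.uint8(145)), (339, np.uint8(120), np.uint8(131), np.uint8(146)), (340, np.uint8(120), np.uint8(131), np.uint8(145)), (341, np.uint8(117), np.uint8(128), np.uint8(142)), (342, np.uint8(114), np.uint8(125), np.uint8(139)), (343, np.uint8(113), np.uint8(125), np.uint8(139)), (344, np.uint8(114), np.uint8(126), np.uint8(140))]
```

```bash
python3 - <<'E'
from h import *
W=env.camera_info("wrist");s=env.read_state();R=Ro.from_euler('xyz',s["ee_rot"])
g=s["tcp_pos"]+R.apply([0,0,.164])
def rows(p):
    B=R*Ro.from_euler('x',np.pi)*Ro.from_euler('y',-p[0])
    c=g+B.apply([p[2] if len(p)>2 else 0,0,0])
    return proj(W,[c+B.apply([.013,0,h-p[1]]) for h in(0,.04167,.08333)])[:,1]
ob=np.array([184,221.5,273])
r=least_squares(lambda p:rows(p)-ob,[.38,.1],x_scale=[.1,.01]);print(np.degrees(r.x[0]),r.x[1],r.fun)
for dx in(-.004,.004):
    q=least_squares(lambda p:rows([*p,dx])-ob,[.38,.1],x_scale=[.1,.01]);print(dx,np.degrees(q.x[0]),q.x[1],q.fun)
# neck row sensitivity
N=np.array([.5836,-.2321,.223]);J=lean(.314,35)
for f in([0,0,0],[.003,0,0],[0,0,.003]):print(f,proj(W,[N+J.apply(f)+J.apply([a,0,0]) for a in(-.022,.022)])[:,1])
E
```

```text
21.800899358705788 0.09108223338802164 [ 0.2108 -0.3862  0.1601]
-0.004 22.939287123517662 0.0951216216666616 [ 0.099  -0.1822  0.0764]
0.004 20.6261613720585 0.0867159088044713 [ 0.3332 -0.6077  0.2486]
[0, 0, 0] [183.5281 134.8561]
[0.003, 0, 0] [180.4974 131.1743]
[0, 0, 0.003] [185.2795 136.3568]
```

```bash
python3 - <<'E'
from h import *
N=np.array([.5836,-.2321,.223]);n=lean(.314,35).apply([0,0,1]);T=tl(.314,13)
for h in(.1,.085,.055,.026):delta(tcp_for(N+n*h,T),T)
E
```

```text
t 8.95 shift [0.0189 0.0008 0.0498] turn [0.0013 0.0021 0.0013]
t 8.95 shift [0.0246 0.0008 0.0637] turn [0.0013 0.0021 0.0013]
t 8.95 shift [0.0359 0.0008 0.0915] turn [0.0013 0.0021 0.0013]
t 8.95 shift [0.0468 0.0008 0.1183] turn [0.0013 0.0021 0.0013]
```

Ease in 10 mm past the rim, then check the force.

>>> {"name": "arm_command", "arguments": {
  "moves": [
    [[0.007, -0.0012, 0.02], [0, 0.002, 0], 255],
    [[0.0148, -0.0012, 0.04], [0, 0.002, 0], 255],
    [[0.0189, -0.0012, 0.05], [0, 0.002, 0], 255],
    [[0.0205, -0.0012, 0.0535], [0, 0.002, 0], 255],
    [[0.022, -0.0012, 0.057], [0, 0.002, 0], 255],
    [[0.0233, -0.0012, 0.0605], [0, 0.002, 0], 255],
    [[0.0246, -0.0012, 0.0637], [0, 0.002, 0], 255],
    [[0.0246, -0.0012, 0.0637], [0, 0.002, 0], 255],
    [[0.0246, -0.0012, 0.0637], [0, 0.002, 0], 255]
  ]
}}

```text
time_s: 9.85
tcp_pos: [0.5014, -0.2577, 0.4524]
ee_rot: [3.14, -0.227, 0.314]
contact_force: [0.4, 0.4, -1.0]
opening: 0.203
finger_force: 30.0
```

```bash
python3 - <<'E'
from h import *
N=np.array([.5836,-.2321,.223]);n=lean(.314,35).apply([0,0,1]);T=tl(.314,13)
for h in(.085,.055,.026):delta(tcp_for(N+n*h,T),T)
w=env.capture("wrist");s=env.read_state();print(s["contact_force"],s["moment"])
cv2.imwrite("pics/w5.png",cv2.resize(w[130:280,220:420],(800,600)))
E
```

```text
t 9.85 shift [0.0004 0.001  0.0001] turn [ 0.0018  0.     -0.0002]
t 9.85 shift [0.0116 0.001  0.0279] turn [ 0.0018  0.     -0.0002]
t 9.85 shift [0.0225 0.0009 0.0548] turn [ 0.0018  0.     -0.0002]
[ 1.2158 -0.6914 -0.2117] [-0.2279  0.4579  0.0465]
```

View pics/w5.png

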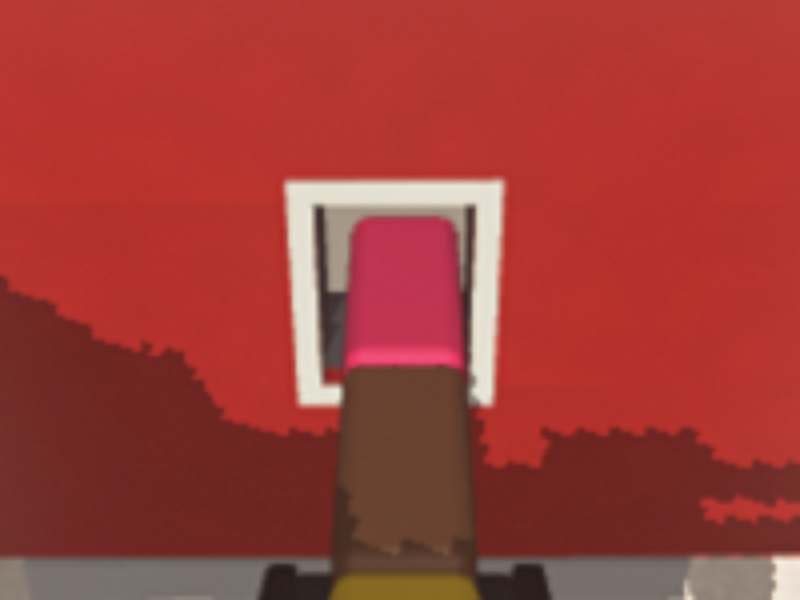

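>>> {"name": "arm_command", "arguments": {
  "moves": [
    [[0, -0.0012, 0], [0, 0, 0], 255],
    [[0.003, -0.0012, 0.007], [0, 0, 0], 255],
    [[0.006, -0.0012, 0.014], [0, 0, 0], 255],
    [[0.009, -0.0012, 0.021], [0, 0, 0], 255],
    [[0.0116, -0.0012, 0.0279], [0, 0, 0], 255],
    [[0.0116, -0.0012, 0.0279], [0, 0, 0], 255]
  ]
}}

```text
time_s: 10.5
tcp_pos: [0.5183, -0.2508, 0.4258]
ee_rot: [-3.141, -0.224, 0.314]
contact_force: [0.1, -0.2, 0.0]
opening: 0.203
finger_force: 30.0
```

>>> {"name": "arm_command", "arguments": {
  "moves": [
    [[0.0028, 0, 0.007], [0, 0, 0], 255],
    [[0.0056, 0, 0.014], [0, 0, 0], 255],
    [[0.0084, 0, 0.021], [0, 0, 0], 255],
    [[0.0107, 0, 0.0265], [0, 0, 0], 255],
    [[0.0107, 0, 0.0265], [0, 0, 0], 255]
  ]
}}

```text
time_s: 11.0
tcp_pos: [0.5338, -0.2458, 0.403]
ee_rot: [3.141, -0.225, 0.314]
contact_force: [-0.2, -0.1, 0.2]
opening: 0.199
finger_force: 30.0
```

>>> {"name": "arm_command", "arguments": {
  "moves": [
    [[0, 0, 0], [0, 0, 0], 90],
    [[0, 0, 0], [0, 0, 0], 90],
    [[0, 0, 0], [0, 0, 0], 90],
    [[0, 0, 0], [0, 0, 0], 90],
    [[0, 0, 0], [0, 0, 0], 90],
    [[0, 0, 0], [0, 0, 0], 90],
    [[0, 0, -0.03], [0, 0, 0], 90],
    [[-0.02, 0, -0.07], [0, 0, 0], 90],
    [[-0.05, 0, -0.12], [0, 0, 0], 90],
    [[-0.05, 0, -0.12], [0, 0, 0], 90],
    [[-0.05, 0, -0.12], [0, 0, 0], 90]
  ]
}}

```text
time_s: 12.1
tcp_pos: [0.4603, -0.2695, 0.5121]
ee_rot: [3.137, -0.231, 0.313]
contact_force: [1.0, 0.9, -0.3]
opening: 0.645
finger_force: 0.0
```

```bash
python3 - <<'E'
from h import *
w=env.capture("wrist");d=env.capture("side")
cv2.imwrite("pics/m6.png",np.hstack([cv2.resize(w[60:300,160:480],(400,300)),cv2.resize(d[235:385,320:520],(400,300))]))
s=env.read_state();print(s["q"])
C=lean(.085,30);z=C.apply([0,0,1]);T=tl(.085,8)
e=np.array([.5915,.2442,.1432]);g=e-z*.025
delta(tcp_for(g,T)+[0,0,.13],T)
E
```

```text
[-0.2559  0.1395 -0.0267 -0.129  -1.2162  2.1734]
t 12.2 shift [ 0.2436 -0.4506  0.1533] turn [-0.0415 -0.0858  0.2245]
```

View pics/m6.png

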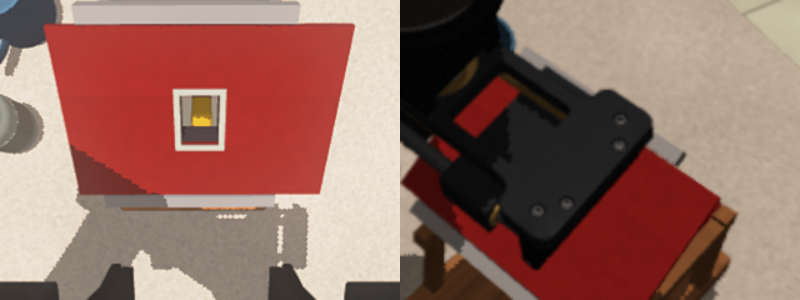

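```bash
python3 - <<'E'
from h import *
W=env.camera_info("wrist");N=np.array([.5836,-.2321,.223]);J=lean(.314,35)
for px in((314,161),(330,161),(314,154),(330,154),(322,138),(306,160)):
    o,d=ray(W,px);o=J.inv().apply(o-N);d=J.inv().apply(d)
    print(px,*[(o+d*((z-.205-o[2])/d[2]))*1000+[0,0,205] for z in(.129,.1,.06)])
E
```

```text
(314, 161) [-41.908    9.5409 129.    ] [-56.2043  10.1826 100.    ] [-75.9233  11.0676  60.    ]
(330, 161) [-41.9414  -7.8028 129.    ] [-56.2406  -8.6549 100.    ] [-75.9635  -9.8302  60.    ]
(314, 154) [-33.7528   9.4258 129.    ] [-47.3466  10.0575 100.    ] [-66.0968  10.9289  60.    ]
(330, 154) [-33.7855  -7.6784 129.    ] [-47.3822  -8.5198 100.    ] [-66.1362  -9.6803  60.    ]
(322, 138) [-15.9454   0.884  129.    ] [-28.0056   0.78   100.    ] [-44.6404   0.6366  60.    ]
(306, 160) [-40.7113  18.1787 129.    ] [-54.9045  19.5642 100.    ] [-74.4813  21.4753  60.    ]
```

>>> {"name": "arm_command", "arguments": {
  "moves": [
    [[0, -0.05, 0], [0, 0, 0], 60],
    [[0, -0.1, 0], [0, 0, 0], 60],
    [[0, -0.15, 0], [0, 0, 0.1], 50],
    [[0.05, -0.2, 0.03], [-0.041, -0.086, 0.225], 40],
    [[0.244, -0.451, 0.153], [-0.041, -0.086, 0.225], 40],
    [[0.244, -0.451, 0.153], [-0.041, -0.086, 0.225], 40],
    [[0.244, -0.451, 0.153], [-0.041, -0.086, 0.225], 40],
    [[0.244, -0.451, 0.153], [-0.041, -0.086, 0.225], 40],
    [[0.244, -0.451, 0.153], [-0.041, -0.086, 0.225], 40],
    [[0.244, -0.451, 0.153], [-0.041, -0.086, 0.225], 40],
    [[0.244, -0.451, 0.153], [-0.041, -0.086, 0.225], 40],
    [[0.244, -0.451, 0.153], [-0.041, -0.086, 0.225], 40],
    [[0.244, -0.451, 0.153], [-0.041, -0.086, 0.225], 40],
    [[0.244, -0.451, 0.153], [-0.041, -0.086, 0.225], 40]
  ]
}}

```text
time_s: 13.6
tcp_pos: [0.5813, 0.2447, 0.4121]
ee_rot: [3.138, -0.136, 0.087]
contact_force: [0.3, -0.0, -0.5]
opening: 0.845
finger_force: 0.0
```

```bash
python3 - <<'E'
from h import *
C=lean(.085,30);z=C.apply([0,0,1]);T=tl(.085,8)
W=env.camera_info("wrist");w=env.capture("wrist")
e=np.array([.5915,.2442,.1432])
p=proj(W,[e+C.apply([a,b,0]) for a in(-.013,.013) for b in(-.009,.009)]);print("pred",p.round(1).tolist())
hsv=cv2.cvtColor(w,cv2.COLOR_BGR2HSV);m=cv2.inRange(hsv,(18,150,60),(32,255,255))
n,l,st,c=cv2.connectedComponentsWithStats(m)
print([st[i].tolist() for i in range(1,n) if st[i][4]>100])
g=e-z*.025;print(env.read_state()["q"]);delta(tcp_for(g,T),T)
E
```

```text
pred [[331.8, 282.7], [309.7, 282.7], [332.5, 259.3], [309.1, 259.3]]
[[56, 85, 65, 67, 3341], [0, 162, 37, 62, 1834], [310, 232, 22, 53, 1078]]
[ 0.6683  0.3614 -0.0426  0.0892 -1.0548  0.9482]
t 13.65 shift [-0.0177  0.0002  0.1281] turn [0.0023 0.002  0.0006]
```

>>> {"name": "arm_command", "arguments": {
  "moves": [
    [[-0.02, 0, 0.03], [0, 0, 0], 40],
    [[-0.02, 0, 0.06], [0, 0, 0], 40],
    [[-0.02, 0, 0.09], [0, 0, 0], 40],
    [[-0.02, 0, 0.11], [0, 0, 0], 40],
    [[-0.02, 0, 0.124], [0, 0, 0], 40],
    [[-0.02, 0, 0.124], [0, 0, 0], 40],
    [[-0.02, 0, 0.124], [0, 0, 0], 255],
    [[-0.02, 0, 0.124], [0, 0, 0], 255],
    [[-0.02, 0, 0.124], [0, 0, 0], 255],
    [[-0.02, 0, 0.124], [0, 0, 0], 255],
    [[-0.02, 0, 0.124], [0, 0, 0], 255],
    [[-0.02, 0, 0.124], [0, 0, 0], 255],
    [[-0.02, 0, 0.124], [0, 0, 0], 255],
    [[-0.02, 0, 0.124], [0, 0, 0], 255]
  ]
}}

```text
time_s: 15.05
tcp_pos: [0.5789, 0.2433, 0.2893]
ee_rot: [3.141, -0.14, 0.085]
contact_force: [0.1, 0.3, 1.1]
opening: 0.207
finger_force: 30.0
```

>>> {"name": "arm_command", "arguments": {
  "moves": [
    [[-0.0041, 0, -0.01], [0, 0, 0], 255],
    [[-0.0102, 0, -0.025], [0, 0, 0], 255],
    [[-0.0183, 0, -0.045], [0, 0, 0], 255],
    [[-0.0264, 0, -0.065], [0, 0, 0], 255],
    [[-0.0339, 0, -0.0834], [0, 0, 0], 255],
    [[-0.045, 0, -0.12], [0, 0, 0], 255],
    [[-0.055, 0, -0.17], [0, 0, 0], 255],
    [[-0.07, 0, -0.21], [0, 0, 0], 255],
    [[-0.07, 0, -0.21], [0, 0, 0], 255],
    [[-0.07, 0, -0.21], [0, 0, 0], 255]
  ]
}}

```text
time_s: 16.05
tcp_pos: [0.479, 0.2344, 0.4895]
ee_rot: [-3.14, -0.142, 0.085]
contact_force: [0.4, -0.9, -0.8]
opening: 0.206
finger_force: 30.0
```

```bash
python3 - <<'E'
from h import *
J=lean(.314,35);N=np.array([.5836,-.2321,.223])+J.apply([0,.0018,0]);n=J.apply([0,0,1]);T=tl(.314,13)
delta(tcp_for(N+n*.155,T),T)
E
```

```text
t 16.05 shift [-0.0549  0.5004 -0.0293] turn [ 0.0401  0.0841 -0.2252]
```

>>> {"name": "arm_command", "arguments": {
  "moves": [
    [[-0.055, 0.04, -0.03], [0, 0, 0], 255],
    [[-0.055, 0.1, -0.03], [0.02, 0.04, -0.1], 255],
    [[-0.055, 0.5, -0.029], [0.04, 0.084, -0.225], 255],
    [[-0.055, 0.5, -0.029], [0.04, 0.084, -0.225], 255],
    [[-0.055, 0.5, -0.029], [0.04, 0.084, -0.225], 255],
    [[-0.055, 0.5, -0.029], [0.04, 0.084, -0.225], 255],
    [[-0.055, 0.5, -0.029], [0.04, 0.084, -0.225], 255],
    [[-0.055, 0.5, -0.029], [0.04, 0.084, -0.225], 255],
    [[-0.055, 0.5, -0.029], [0.04, 0.084, -0.225], 255],
    [[-0.055, 0.5, -0.029], [0.04, 0.084, -0.225], 255],
    [[-0.055, 0.5, -0.029], [0.04, 0.084, -0.225], 255],
    [[-0.055, 0.5, -0.029], [0.04, 0.084, -0.225], 255],
    [[-0.055, 0.5, -0.029], [0.04, 0.084, -0.225], 255],
    [[-0.055, 0.5, -0.029], [0.04, 0.084, -0.225], 255],
    [[-0.055, 0.5, -0.029], [0.04, 0.084, -0.225], 255],
    [[-0.055, 0.5, -0.029], [0.04, 0.084, -0.225], 255]
  ]
}}

```text
time_s: 17.65
tcp_pos: [0.4645, -0.2671, 0.5091]
ee_rot: [3.139, -0.225, 0.316]
contact_force: [-0.3, 1.1, 0.1]
opening: 0.203
finger_force: 30.0
```

```bash
python3 - <<'E'
from h import *
J=lean(.314,35);N=np.array([.5836,-.2321,.223])+J.apply([0,.0018,0]);n=J.apply([0,0,1]);T=tl(.314,13)
W=env.camera_info("wrist");w=env.capture("wrist")
s=env.read_state();R=Ro.from_euler('xyz',s["ee_rot"]);g=s["tcp_pos"]+R.apply([0,0,.164])
delta(tcp_for(N+n*.155,T),T)
# band rows along col 321
col=w[:,321].astype(int);lab=''.join('W' if min(c)>170 else 'P' if c[2]>140 and c[0]-c[1]>15 else 'Y' if c[1]-c[0]>45 and c[2]>c[1] else 'r' if c[2]>2*c[1] else 'B' if c[2]-c[0]>30 and c[2]<125 else '.' for c in col[120:300])
import itertools
y=120
for k,gp in itertools.groupby(lab):
    L=len(list(gp));print(k,y,y+L,end=' | ');y+=L
print()
for y in(150,165,200,235):
    r=w[y].astype(int);wh=[x for x in range(285,355) if r[x].min()>150];pk=[x for x in range(285,355) if (r[x,2]>110 and r[x,0]-r[x,1]>8)]
    print(y,wh[:1],wh[-1:],pk[:1],pk[-1:])
print("neck",proj(W,[N+J.apply([a,0,0]) for a in(-.022,.022)]).round(1).tolist())
cv2.imwrite("pics/w7.png",cv2.resize(w[110:290,200:440],(800,600)))
E
```

```text
t 17.7 shift [-0.0015  0.0016 -0.001 ] turn [0.0021 0.002  0.0013]
r 120 133 | . 133 134 | W 134 139 | . 139 140 | Y 140 164 | . 164 176 | r 176 179 | P 179 214 | B 214 257 | . 257 262 | Y 262 300 | 
150 [301] [342] [] []
165 [302] [341] [] []
200 [] [] [307] [335]
235 [] [] [] []
neck [[321.8, 183.2], [322.0, 134.5]]
```

View pics/w7.png

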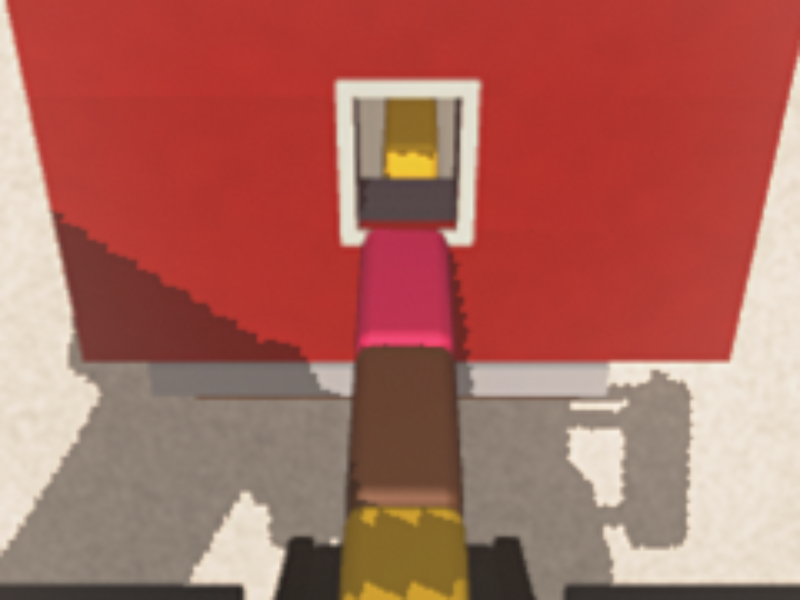

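```bash
python3 - <<'E'
from h import *
W=env.camera_info("wrist");s=env.read_state();R=Ro.from_euler('xyz',s["ee_rot"])
g=s["tcp_pos"]+R.apply([0,0,.164])
def rows(p):
    B=R*Ro.from_euler('x',np.pi)*Ro.from_euler('y',-p[0])
    return proj(W,[g+B.apply([.013,0,h-p[1]]) for h in(0,.04167,.08333)])[:,1]
ob=np.array([179,214,262])
r=least_squares(lambda p:rows(p)-ob,[.38,.1],x_scale=[.1,.01]);print(np.degrees(r.x[0]),r.x[1],r.fun)
J=lean(.314,35);N=np.array([.5836,-.2321,.223])+J.apply([0,.0015,0]);n=J.apply([0,0,1]);T=tl(.314,35-np.degrees(r.x[0]))
for h in(.09,.026):delta(tcp_for(N+n*h,T),T)
E
```

```text
21.521700471369606 0.0986916865268125 [ 0.1378 -0.25    0.1035]
t 17.7 shift [0.0216 0.0018 0.0593] turn [0.0021 0.0103 0.0013]
t 17.7 shift [0.0457 0.0017 0.1185] turn [0.0021 0.0103 0.0013]
```

>>> {"name": "arm_command", "arguments": {
  "moves": [
    [[0.006, 0.001, 0.02], [0.002, 0.01, 0.001], 255],
    [[0.0136, 0.001, 0.04], [0.002, 0.01, 0.001], 255],
    [[0.0164, 0.001, 0.0465], [0.002, 0.01, 0.001], 255],
    [[0.018, 0.001, 0.05], [0.002, 0.01, 0.001], 255],
    [[0.0192, 0.001, 0.0535], [0.002, 0.01, 0.001], 255],
    [[0.0204, 0.001, 0.0565], [0.002, 0.01, 0.001], 255],
    [[0.0216, 0.001, 0.0593], [0.002, 0.01, 0.001], 255],
    [[0.0216, 0.001, 0.0593], [0.002, 0.01, 0.001], 255]
  ]
}}

```text
time_s: 18.5
tcp_pos: [0.4975, -0.2586, 0.4558]
ee_rot: [-3.141, -0.234, 0.313]
contact_force: [-0.1, -0.2, 0.0]
opening: 0.208
finger_force: 30.0
```

```bash
python3 - <<'E'
from h import *
w=env.capture("wrist");cv2.imwrite("pics/w8.png",w)
J=lean(.314,35);N=np.array([.5836,-.2321,.223])+J.apply([0,.0015,0]);n=J.apply([0,0,1]);T=tl(.314,13.48)
for h in(.09,.026):delta(tcp_for(N+n*h,T),T)
for y in(186,190,195,200,205,210,215):
    r=w[y].astype(int);print(y,''.join('W' if c.min()>150 else 'P' if c[2]>100 and c[0]-c[1]>8 else 'r' if c[2]>2*c[1] else '.' for c in r[285:355]))
print(env.read_state()["contact_force"])
E
```

```text
t 18.55 shift [ 0.0003 -0.0001 -0.0001] turn [ 0.0004  0.0007 -0.0012]
t 18.55 shift [ 0.0239 -0.0002  0.0594] turn [ 0.0004  0.0007 -0.0012]
186 rrrrrrrr.WWWWWW.........PPPPPPPPPPPPPPPPPPPPPPPPP......WWWWWWrrrrrrrrr
190 rrrrrrrrrWWWWWW.........PPPPPPPPPPPPPPPPPPPPPPPPPr.....WWWWW.rrrrrrrrr
195 rrrrrrrrrWWWWWW........PPPPPPPPPPPPPPPPPPPPPPPPPPP....WWWWWW.rrrrrrrrr
200 rrrrrrrrr.WWWWW........PPPPPPPPPPPPPPPPPPPPPPPPPPPr...WWWWWW.rrrrrrrrr
205 rrrrrrrrr.WWWWWW......PPPPPPPPPPPPPPPPPPPPPPPPPPPPP...WWWWWWrrrrrrrrrr
210 rrrrrrrrrrWWWWWW......PPPPPPPPPPPPPPPPPPPPPPPPPPPPP...WWWWW.rrrrrrrrrr
215 rrrrrrrrrrWWWWWW......P..........................rP..WWWWWW.rrrrrrrrrr
[ 0.2801  0.5084 -0.1198]
```

>>> {"name": "arm_command", "arguments": {
  "moves": [
    [[0, -0.001, 0], [0, 0, 0], 255],
    [[0.0028, -0.001, 0.007], [0, 0, 0], 255],
    [[0.0056, -0.001, 0.014], [0, 0, 0], 255],
    [[0.0084, -0.001, 0.021], [0, 0, 0], 255],
    [[0.0113, -0.001, 0.028], [0, 0, 0], 255],
    [[0.0113, -0.001, 0.028], [0, 0, 0], 255]
  ]
}}

```text
time_s: 19.15
tcp_pos: [0.5143, -0.252, 0.4295]
ee_rot: [-3.14, -0.232, 0.313]
contact_force: [-0.3, 0.3, -0.3]
opening: 0.204
finger_force: 30.0
```

>>> {"name": "arm_command", "arguments": {
  "moves": [
    [[0.0028, 0, 0.007], [0, 0, 0], 255],
    [[0.0056, 0, 0.014], [0, 0, 0], 255],
    [[0.0084, 0, 0.021], [0, 0, 0], 255],
    [[0.0108, 0, 0.027], [0, 0, 0], 255],
    [[0.0124, 0, 0.031], [0, 0, 0], 255],
    [[0.0124, 0, 0.031], [0, 0, 0], 255]
  ]
}}

```text
time_s: 19.75
tcp_pos: [0.5324, -0.2462, 0.4031]
ee_rot: [-3.141, -0.233, 0.313]
contact_force: [-0.5, 0.5, -0.2]
opening: 0.202
finger_force: 30.0
```

No contact; release and retreat.

>>> {"name": "arm_command", "arguments": {
  "moves": [
    [[0, 0, 0], [0, 0, 0], 90],
    [[0, 0, 0], [0, 0, 0], 90],
    [[0, 0, 0], [0, 0, 0], 90],
    [[0, 0, 0], [0, 0, 0], 90],
    [[0, 0, 0], [0, 0, 0], 90],
    [[0, 0, 0], [0, 0, 0], 90],
    [[0, 0, -0.03], [0, 0, 0], 90],
    [[-0.02, 0, -0.07], [0, 0, 0], 90],
    [[-0.05, 0, -0.12], [0, 0, 0], 90],
    [[-0.05, 0, -0.12], [0, 0, 0], 90],
    [[-0.05, 0, -0.12], [0, 0, 0], 90],
    [[-0.05, 0, -0.12], [0, 0, 0], 90],
    [[-0.05, 0, -0.12], [0, 0, 0], 90]
  ]
}}

```text
time_s: 21.05
tcp_pos: [0.46, -0.2696, 0.5071]
ee_rot: [-3.139, -0.232, 0.313]
contact_force: [0.2, -0.0, -0.5]
opening: 0.645
finger_force: 0.0
```

```bash
python3 - <<'E'
from h import *
W=env.camera_info("wrist");w=env.capture("wrist");cv2.imwrite("pics/w9.png",w)
J=lean(.314,35);N=np.array([.5836,-.2321,.223])+J.apply([0,.0018,0])
print(proj(W,[N+J.apply([a,b,0]) for a in(-.022,.022) for b in(.017,-.017)]).round(0).tolist())
h=cv2.cvtColor(w,cv2.COLOR_BGR2HSV)
for y in range(120,200,4):
    print(y,''.join('W' if c.min()>170 else 'Y' if 17<k[0]<33 and k[1]>150 else 'P' if c[2]>90 and int(c[0])-int(c[1])>8 else 'r' if c[2]>2.0*c[1] else 'b' if k[0]<17 and k[1]>110 else '.' for c,k in zip(w[y,285:360],h[y,285:360])))
E
```

```text
[[302.0, 180.0], [342.0, 180.0], [300.0, 130.0], [343.0, 130.0]]
120 rrrrrrrrrrrrrrrrrrrrrrrrrrrrrrrrrrrrrrrrrrrrrrrrrrrrrrrrrrrrrrrrrrrrrrrrrrr
124 rrrrrrrrrrrrrrrrrrrrrrrrrrrrrrrrrrrrrrrrrrrrrrrrrrrrrrrrrrrrrrrrrrrrrrrrrrr
128 rrrrrrrrrrrrrrrrrrrrrrrrrrrrrrrrrrrrrrrrrrrrrrrrrrrrrrrrrrrrrrrrrrrrrrrrrrr
132 rrrrrrrrrrrrrrr.WWWWWWWWWWWWWWWWWWWWWWWWWWWWWWWWWWWWWWWWWWWbrrrrrrrrrrrrrrr
136 rrrrrrrrrrrrrrr.WWWW...........bYYYYYYYYYYYYYYYYY.....WWWW.rrrrrrrrrrrrrrrr
140 rrrrrrrrrrrrrrrbWWWWW...........YYYYYYYYYYYYYYYYY.....WWWW.rrrrrrrrrrrrrrrr
144 rrrrrrrrrrrrrrrrWWWWW..........YYYYYYYYYYYYYYYYY......WWWW.rrrrrrrrrrrrrrrr
148 rrrrrrrrrrrrrrrrWWWWW..........YYYYYYYYYYYYYYYYY.....WWWWW.rrrrrrrrrrrrrrrr
152 rrrrrrrrrrrrrrrrWWWWW..........YYYYYYYYYYYYYYY.......WWWWWbrrrrrrrrrrrrrrrr
156 rrrrrrrrrrrrrrrr.WWWW..........YYYYYYYYYYYYYYY.......WWWWWbrrrrrrrrrrrrrrrr
160 rrrrrrrrrrrrrrrr.WWWW................................WWWW.rrrrrrrrrrrrrrrrr
164 rrrrrrrrrrrrrrrrbWWWW................................WWWW.rrrrrrrrrrrrrrrrr
168 rrrrrrrrrrrrrrrrbWWWW................................WWWW.rrrrrrrrrrrrrrrrr
172 rrrrrrrrrrrrrrrrrWWWWW................bbbbbbbbbbbbr..WWWW.rrrrrrrrrrrrrrrrr
176 rrrrrrrrrrrrrrrrrWWWWWWWWWWWWWWWWWWWWWWWWWWWWWWWWWWWWWWWW.rrrrrrrrrrrrrrrrr
180 rrrrrrrrrrrrrrrrrrbbbbbbbbbbbbbbbbbbbbbrrrrrrrrrrrrrrrrrrrrrrrrrrrrrrrrrrrr
184 rrrrrrrrrrrrrrrrrrrrrrrrrrrrrrrrrrrrrrrrrrrrrrrrrrrrrrrrrrrrrrrrrrrrrrrrrrr
188 rrrrrrrrrrrrrrrrrrrrrrrrrrrrrrrrrrrrrrrrrrrrrrrrrrrrrrrrrrrrrrrrrrrrrrrrrrr
192 rrrrrrrrrrrrrrrrrrrrrrrrrrrrrrrrrrrrrrrrrrrrrrrrrrrrrrrrrrrrrrrrrrrrrrrrrrr
196 rrrrrrrrrrrrrrrrrrrrrrrrrrrrrrrrrrrrrrrrrrrrrrrrrrrrrrrrrrrrrrrrrrrrrrrrrrr
```

>>> {"name": "arm_command", "arguments": {
  "moves": [
    [[-0.03, -0.05, 0], [0, 0, 0], 90],
    [[-0.05, -0.1, 0], [0, 0, 0], 90],
    [[-0.08, -0.15, 0], [0, 0, 0], 90],
    [[-0.1, -0.2, 0], [0, 0, 0], 90],
    [[-0.1, -0.25, 0], [0, 0, 0], 90],
    [[-0.1, -0.3, 0], [0, 0, 0], 90],
    [[-0.1, -0.3, 0], [0, 0, 0], 90],
    [[-0.1, -0.3, 0], [0, 0, 0], 90]
  ]
}}

```text
time_s: 21.9
tcp_pos: [0.2734, -0.0115, 0.4853]
ee_rot: [-3.141, -0.235, 0.325]
contact_force: [0.7, 0.0, -0.8]
opening: 0.651
finger_force: 0.0
```

```bash
python3 - <<'E'
from h import *
J=lean(.314,35);n=J.apply([0,0,1]);O=np.array([.5836,-.2321,.223])-n*.205
old=cv2.imread("pics/top0.png");t=env.capture("top");d=env.capture("side");T=env.camera_info("top")
cv2.imwrite("pics/top9.png",t)
for z in(.004,.129,.175):print(z,proj(T,[O+J.apply([a,0,z]) for a in(-.056,0,.056)]).round(0).tolist())
df=np.abs(t.astype(int)-old).sum(2)
for y in range(192,306,2):print(y,''.join('P' if c[2]>c[1]+35 and c[0]>c[1]+3 else 'Y' if int(c[1])-int(c[0])>40 else '#' if q>70 else '.' for c,q in zip(t[y,395:510].astype(int),df[y,395:510])))
E
```

```text
0.004 [[427.0, 249.0], [424.0, 226.0], [421.0, 203.0]]
0.129 [[444.0, 271.0], [442.0, 247.0], [439.0, 221.0]]
0.175 [[452.0, 281.0], [450.0, 256.0], [447.0, 229.0]]
192 ...................................................................................................................
194 ...................................................................................................................
196 ...................................................................................................................
198 ............................................................Y......................................................
200 ............................................................YY.....................................................
202 .............................................................Y.....................................................
204 ...................................................................................................................
206 ...........................................................................................
[... 5204 characters left out ...]
....................................................................................................
296 ..........Y................................................................Y.......................................
298 ...................................................................YYYYYYY.YY......................................
300 ...YY...................................................YYYYYYYY.YYYYYYYYY.........................................
302 ...YYY.YY.........................................Y.YYYYYYYYYYYYYY.................................................
304 ....YYYYYY................................YYYYYYYYYYYYY..Y.........................................................
```

```bash
python3 - <<'E'
from h import *
a=cv2.imread("pics/w7.png");a=cv2.resize(a,(240,180),interpolation=cv2.INTER_AREA);b=cv2.imread("pics/w9.png")[110:290,200:440]
for nm,im in(("before",a),("after",b)):
    print(nm)
    for y in range(20,72,3):print(y+110,' '.join('%3d'%v for v in im[y,104:140:2,2]),'|',' '.join('%3d'%v for v in im[y,104:140:2,0]))
E
```

```text
before
130 180 180 179 180 179 179 179 179 178 177 177 177 179 180 182 182 181 180 |  46  47  46  47  47  46  47  46  46  47  46  46  46  46  46  46  45  45
133 188 188 187 187 187 187 187 187 186 186 186 186 187 187 188 188 187 187 |  92  91  91  91  91  93  92  92  92  92  92  92  92  93  93  93  93  93
136 226 225 225 225 225 225 225 225 225 226 226 227 227 227 226 226 227 227 | 208 207 206 207 207 208 209 209 209 209 209 209 210 210 209 209 210 209
139 225 168 189 192 192 191 169 178 180 179 180 181 179 172 194 195 171 181 | 204 142 161 164 164 163 125 117 118 118 118 119 117 134 165 165 147 153
142 226 133 153 161 162 161 129 137 138 138 138 139 138 133 164 167 124 169 | 204 106 123 131 131 129  49  38  38  38  38  39  37  55 133 133  99 138
145 225 134 153 162 162 160 128 138 139 138 138 139 139 134 164 167 113 171 | 204 108 123 132 131 129  43  38  38  39  39  38  38  55 134 134  89 140
148 228 149 146 162 163 158 130 139 138 138 139 139 140 135 160 167 114 182 | 207 127 117 132 132 124  43  39  38  38  40  39  39  49 127 134  89 158
151 228 151 146 163 163 151 131 140 139 139
[... 3612 characters left out ...]
85  85  86  85  85  76 224 | 210 156  62  74  73  73  73  73  73  73  73  73  73  73  72  73  59 195
172 227 211  98 105 105 105 104 104 104 109 111 112 113 112 113 113 112 225 | 210 179  64  67  68  68  67  68  68  62  60  59  59  59  59  59  64 200
175 227 221 178 180 179 179 178 179 179 179 179 179 186 187 188 188 187 225 | 209 186 126 129 129 130 130 130 131 131 131 130 140 143 144 143 141 201
178 228 225 224 225 225 225 225 225 225 226 226 228 227 226 226 226 227 228 | 213 209 207 209 210 210 210 210 209 210 210 211 211 211 210 211 211 212
181 176 174 174 174 173 173 174 176 176 174 174 173 172 173 174 174 174 174 |  41  41  40  41  40  39  42  40  42  40  38  36  37  37  38  37  38  37
```

```bash
python3 - <<'E'
from h import *
J=lean(.314,35);n=J.apply([0,0,1]);N=np.array([.5836,-.2321,.223])+J.apply([0,.0018,0]);T=tl(.314,13)
s=env.read_state();R=Ro.from_euler('xyz',s["ee_rot"]);W=env.camera_info("wrist")["world_from_camera"]
co=R.inv().apply(W[:3,3]-s["tcp_pos"]);print(co)
p=N+n*.31-T.apply(co);print(p);delta(p,T)
E
```

```text
[0.0774 0.0004 0.0189]
[ 0.338  -0.3095  0.4779]
t 22.0 shift [-0.033   0.3011  0.    ] turn [-0.0006 -0.0069  0.0032]
```

>>> {"name": "arm_command", "arguments": {
  "moves": [
    [[-0.033, 0.301, 0], [0, 0, 0], 90],
    [[-0.033, 0.301, 0], [0, 0, 0], 90],
    [[-0.033, 0.301, 0], [0, 0, 0], 90],
    [[-0.033, 0.301, 0], [0, 0, 0], 90],
    [[-0.033, 0.301, 0], [0, 0, 0], 90],
    [[-0.033, 0.301, 0], [0, 0, 0], 90],
    [[-0.033, 0.301, 0], [0, 0, 0], 90],
    [[-0.033, 0.301, 0], [0, 0, 0], 90],
    [[-0.033, 0.301, 0], [0, 0, 0], 90],
    [[-0.033, 0.301, 0], [0, 0, 0], 90]
  ]
}}

```text
time_s: 23.0
tcp_pos: [0.336, -0.3109, 0.4778]
ee_rot: [-3.141, -0.234, 0.311]
contact_force: [-0.6, 0.3, 0.9]
opening: 0.65
finger_force: 0.0
```

```bash
python3 - <<'E'
from h import *
W=env.camera_info("wrist");w=env.capture("wrist");cv2.imwrite("pics/w10.png",w)
J=lean(.314,35);N=np.array([.5836,-.2321,.223])+J.apply([0,.0018,0])
p=proj(W,[N+J.apply([a,b,0]) for a in(-.022,.022) for b in(.017,-.017)]).round(0);print(p.tolist())
for z in(-.03,-.076,-.2):print(z,proj(W,[N+J.apply([a,0,z]) for a in(-.056,-.03,0,.018)]).round(0)[:,1])
h=cv2.cvtColor(w,cv2.COLOR_BGR2HSV);x0,x1=int(p[:,0].min())-3,int(p[:,0].max())+4
for y in range(int(p[:,1].min())-4,int(p[:,1].max())+5,2):
    print(y,''.join('W' if c.min()>170 else 'Y' if 17<k[0]<33 and k[1]>150 else 'P' if c[2]>60 and int(c[0])-int(c[1])>8 else 'r' if c[2]>2.0*c[1] else 'b' if k[0]<17 and k[1]>110 else '.' for c,k in zip(w[y,x0:x1],h[y,x0:x1])))
E
```

```text
[[297.0, 4.0], [342.0, 4.0], [294.0, -73.0], [344.0, -73.0]]
-0.03 [ 47.  13. -32. -62.]
-0.076 [ 39.   8. -32. -58.]
-0.2 [ 24.  -1. -31. -51.]
-77 .........................................................
-75 .........................................................
-73 .........................................................
-71 .........................................................
-69 .........................................................
-67 .........................................................
-65 .........................................................
-63 .........................................................
-61 .........................................................
-59 .........................................................
-57 .........................................................
-55 .........................................................
-53 .........................................................
-51 .........................................................
-49 .........................................................
-47 .....................
[... 997 characters left out ...]
...............................
-13 .........................................................
-11 .........................................................
-9 .........................................................
-7 .........................................................
-5 .........................................................
-3 .........................................................
-1 .........................................................
1 rrrrrr.WWWWWWWWWWWWWWWWWWWWWWWWWWWWWWWWWWWWWWWWWWWW.rrrrr
3 rrrrrrrbrrrrrrrrrrrrrrrrrrrrrrrrrrrrrrrrrrrrrrrrrbbrrrrrr
5 rrrrrrrrrrrrrrrrrrrrrrrrrrrrrrrrrrrrrrrrrrrrrrrrrrrrrrrrr
7 rrrrrrrrrrrrrrrrrrrrrrrrrrrrrrrrrrrrrrrrrrrrrrrrrrrrrrrrr
```

>>> {"name": "arm_command", "arguments": {
  "moves": [
    [[0.03, 0, -0.02], [0, 0, 0], 90],
    [[0.06, 0, -0.03], [0, 0, 0], 90],
    [[0.06, 0, -0.03], [0, 0, 0], 90],
    [[0.06, 0, -0.03], [0, 0, 0], 90]
  ]
}}

```text
time_s: 23.45
tcp_pos: [0.3854, -0.2937, 0.5215]
ee_rot: [3.142, -0.235, 0.315]
contact_force: [1.1, -0.1, -0.7]
opening: 0.644
finger_force: 0.0
```

```bash
python3 - <<'E'
from h import *
W=env.camera_info("wrist");w=env.capture("wrist");cv2.imwrite("pics/w11.png",w)
J=lean(.314,35);N=np.array([.5836,-.2321,.223])+J.apply([0,.0018,0])
p=proj(W,[N+J.apply([a,b,0]) for a in(-.022,.022) for b in(.017,-.017)]).round(0);print(p.tolist())
for z in(-.03,-.05,-.076,-.2):print(z,proj(W,[N+J.apply([a,0,z]) for a in(-.056,-.03,0,.018)]).round(0)[:,1],np.diff(proj(W,[N+J.apply([-.02,b,z]) for b in(.009,-.009)])[:,0]))
h=cv2.cvtColor(w,cv2.COLOR_BGR2HSV);x0,x1=int(p[:,0].min())-3,int(p[:,0].max())+4
for y in range(max(0,int(p[:,1].min())-4),int(p[:,1].max())+5,2):
    print(y,''.join('W' if c.min()>170 else ('Y' if c[2]>180 else 'y') if 17<k[0]<33 and k[1]>150 else 'P' if c[2]>60 and int(c[0])-int(c[1])>8 else 'r' if c[2]>2.0*c[1] else 'b' if k[0]<17 and k[1]>110 else '.' for c,k in zip(w[y,x0:x1],h[y,x0:x1])))
E
```

```text
[[303.0, 95.0], [340.0, 95.0], [301.0, 39.0], [342.0, 39.0]]
-0.03 [121.  95.  61.  39.] [18.6095]
-0.05 [114.  89.  57.  36.] [17.7523]
-0.076 [107.  82.  52.  32.] [16.7494]
-0.2 [79. 59. 34. 18.] [13.1936]
35 rrrrrrrrrrrrrrrrrrrrrrrrrrrrrrrrrrrrrrrrrrrrrrrr
37 rrrrrrrrrrrrrrrrrrrrrrrrrrrrrrrrrrrrrrrrrrrrrrrr
39 rrr.WWWWWWWWWWWWWWWWWWWWWWWWWWWWWWWWWWWWWWWW.brr
41 rrr.WWWWWWWWWWWWWWWWWWWWWWWWWWWWWWWWWWWWWWWW.brr
43 rrr.WWWW................................WWWW.rrr
45 rrr.WWWW.brrrrrrrbbbbbbbbbbbbbbrrrrrrrr..WWW.rrr
47 rrr.WWWW..rrrrrrrbbbbbbbbbbbbbbbrrrrrrb.WWWW.rrr
49 rrr.WWWW..rrrrrrrbbyyyyyyyyyyyyybrrrrrb.WWWW.rrr
51 rrr.WWWW..rrrrrrrbyyyyyyyyyyyyyyybrrrrb.WWWW.rrr
53 rrrb.WWW..rrrrrrrbyyyyyyyyyyyyyyyybrrrb.WWWW.rrr
55 rrr..WWW..rrrrrrrbyyyyyyyyyyyyyyyybrrr..WWWW.rrr
57 rrr..WWW..rrrrrrrbyyyyyyyyyyyyyyyyybrr..WWWW.rrr
59 rrr.WWWW..rrrrrrrbyyyyyyyyyyyyyyyyybrr..WWWW.rrr
61 rrrb.WWW..rrrrrrrbyyyyyyyyyyyyyyyyybrr..WWWW.rrr
63 rrrr.WWW..rrrrrrrbyyyyyyyyyyyyyyyyybrr..WWWW.rrr
65 rrrr.WWW..rrrrrrrbyyyyyyyyyyyyyyyyybrr..WWW.brrr
67 rrrr.WWW..rrrrrrrbyyyyyyyyyyyyyyyyybrr.WWWW.brrr
69 rrrr.WWW..rrrrrrrr.yyyyyyyyyyyyyyyybrr.WWWW.brrr
71 rrrr.WWW..rrrrrrrrbyyyyyyyyyyyyyyyybrr.WWWW.rrrr
73 rrrr.WWW..rrrrrrrrbyyyyyyyyyyyyyyyybrr.WWWW.rrrr
75 rrrr.WWW..rrrrrrrr.yyyyyyyyyyyyyyyybrr.WWWW.rrrr
77 rrrr.WWW..rrrrrrrbyyyyyyyyyyyyyyyyybrr.WWWW.rrrr
79 rrrr.WWW..rrrrrrrbyyyyyyyyyyyyyyyy.rrr.WWWW.rrrr
81 rrrr.WWWW..............................WWWW.rrrr
83 rrrr.WWWW..............................WWWW.rrrr
85 rrrr.WWWW..............................WWWW.rrrr
87 rrrr.WWWW..............................WWWW.rrrr
89 rrrr.WWWW..bbb.........................WWWW.rrrr
91 rrrr.WWWWWWWWWWWWWWWWWWWWWWWWWWWWWWWWWWWWWW.rrrr
93 rrrrb.WWWWWWWWWWWWWWWWWWWWWWWWWWWWWWWWWWWW.brrrr
95 rrrrrrrrrrrrrrrrrrrrrrrrrrrrrrrrrrrrrrrrrrrrrrrr
97 rrrrrrrrrrrrrrrrrrrrrrrrrrrrrrrrrrrrrrrrrrrrrrrr
99 rrrrrrrrrrrrrrrrrrrrrrrrrrrrrrrrrrrrrrrrrrrrrrrr
```

```bash
python3 - <<'E'
from h import *
w=cv2.imread("pics/w11.png");print([(y,w[y,322:330,2].mean().round(),w[y,322:330,1].mean().round()) for y in range(41,84)])
W=env.camera_info("wrist");s=env.read_state();R=Ro.from_euler('xyz',s["ee_rot"])
Tc=np.eye(4);Tc[:3,:3]=R.as_matrix();Tc[:3,3]=s["tcp_pos"];X=np.linalg.inv(Tc)@W["world_from_camera"]
T9=np.eye(4);T9[:3,:3]=Ro.from_euler('xyz',[-3.139,-.232,.313]).as_matrix();T9[:3,3]=[.46,-.2696,.5071]
W9=dict(W);W9["world_from_camera"]=T9@X
J=lean(.314,35);N=np.array([.5836,-.2321,.223])+J.apply([0,.0018,0])
print(proj(W9,[N+J.apply([a,0,0]) for a in(-.022,.022)]))
for a,b in((149.5,68),(159.5,80)):
    r=least_squares(lambda q:[proj(W9,N+J.apply([q[0],0,q[1]]))[0,1]-a,proj(W,N+J.apply([q[0],0,q[1]]))[0,1]-b],[-.02,-.06]);print("x,z",r.x[0],.205+r.x[1])
E
```

```text
[(41, np.float64(210.0), np.float64(202.0)), (42, np.float64(212.0), np.float64(205.0)), (43, np.float64(187.0), np.float64(177.0)), (44, np.float64(113.0), np.float64(96.0)), (45, np.float64(72.0), np.float64(41.0)), (46, np.float64(71.0), np.float64(39.0)), (47, np.float64(71.0), np.float64(42.0)), (48, np.float64(92.0), np.float64(63.0)), (49, np.float64(119.0), np.float64(89.0)), (50, np.float64(124.0), np.float64(94.0)), (51, np.float64(124.0), np.float64(93.0)), (52, np.float64(123.0), np.float64(92.0)), (53, np.float64(123.0), np.float64(92.0)), (54, np.float64(123.0), np.float64(92.0)), (55, np.float64(134.0), np.float64(101.0)), (56, np.float64(144.0), np.float64(109.0)), (57, np.float64(142.0), np.float64(107.0)), (58, np.float64(138.0), np.float64(105.0)), (59, np.float64(137.0), np.float64(104.0)), (60, np.float64(138.0), np.float64(104.0)), (61, np.float64(138.0), np.float64(104.0)), (62, np.float64(138.0), np.float64(104.0)), (63, np.float64(138.0), np.float64(103.0)), (64, np.float64(138.0), np.float64(104.0)), (65, np.float64(138.0), np.float64(104.0)), (66, np.float6
[... 202 characters left out ...]
)), (71, np.float64(137.0), np.float64(103.0)), (72, np.float64(137.0), np.float64(103.0)), (73, np.float64(136.0), np.float64(103.0)), (74, np.float64(136.0), np.float64(103.0)), (75, np.float64(136.0), np.float64(103.0)), (76, np.float64(136.0), np.float64(103.0)), (77, np.float64(136.0), np.float64(103.0)), (78, np.float64(137.0), np.float64(104.0)), (79, np.float64(131.0), np.float64(98.0)), (80, np.float64(113.0), np.float64(84.0)), (81, np.float64(75.0), np.float64(62.0)), (82, np.float64(74.0), np.float64(62.0)), (83, np.float64(76.0), np.float64(63.0))]
[[322.0782 179.7194]
 [322.0561 130.2679]]
x,z -0.006534482156638162 0.1771517878273689
x,z -0.017780230869195147 0.1741543064519474
```

```bash
python3 - <<'E'
from h import *
W=env.camera_info("wrist");s=env.read_state();R=Ro.from_euler('xyz',s["ee_rot"])
def M(r,t):
    T=np.eye(4);T[:3,:3]=Ro.from_euler('xyz',r).as_matrix();T[:3,3]=t;return T
X=np.linalg.inv(M(s["ee_rot"],s["tcp_pos"]))@W["world_from_camera"]
W9=dict(W,world_from_camera=M([-3.139,-.232,.313],[.46,-.2696,.5071])@X)
J=lean(.314,35);N=np.array([.5836,-.2321,.223])+J.apply([0,.0018,0])
for a,b in((151,55.5),(150,55.5),(152.5,55.5),(151,56.5)):
    r=least_squares(lambda q:[proj(W9,N+J.apply([q[0],0,q[1]]))[0,1]-a,proj(W,N+J.apply([q[0],0,q[1]]))[0,1]-b],[-.02,-.06]);print("edge x,z",r.x[0],.205+r.x[1])
# yellow/brown boundary ray (row 48), 41.7 mm from edge
o,d=ray(W,(324,48.0));o=J.inv().apply(o-N);d=J.inv().apply(d)
for z in(.06,.08,.1,.12):print(z,(o+d*((z-.205-o[2])/d[2]))[:2])
E
```

```text
edge x,z 0.011834008155800909 0.22108914691530307
edge x,z 0.011292131972837923 0.21805025318535157
edge x,z 0.012626084708439688 0.22553118836885755
edge x,z 0.010629583262621872 0.2184185303441169
0.06 [-0.0087 -0.0031]
0.08 [-0.0055 -0.003 ]
0.1 [-0.0023 -0.0028]
0.12 [ 0.0009 -0.0027]
```

```bash
python3 - <<'E'
from h import *
W=env.camera_info("wrist");s=env.read_state()
def M(r,t):
    T=np.eye(4);T[:3,:3]=Ro.from_euler('xyz',r).as_matrix();T[:3,3]=t;return T
X=np.linalg.inv(M(s["ee_rot"],s["tcp_pos"]))@W["world_from_camera"]
W9=dict(W,world_from_camera=M([-3.139,-.232,.313],[.46,-.2696,.5071])@X)
J=lean(.314,35);N=np.array([.5836,-.2321,.223])+J.apply([0,.0018,0])
for row in(48,55.5,68.5):
    o,d=ray(W,(324,row));o=J.inv().apply(o-N);d=J.inv().apply(d)
    for z in(.1,.129,.145,.16,.175):
        P=o+d*((z-.205-o[2])/d[2]);print(row,z,"x",P[0].round(4),"w9row",proj(W9,N+J.apply(P))[0,1].round(1))
w=cv2.imread("pics/w9.png").astype(int);v=cv2.imread("pics/w11.png").astype(int)
for nm,im,ys in(("w9",w,range(136,160,2)),("w11",v,range(44,82,2))):
    print(nm)
    for y in ys:print(y,' '.join('%3d'%t for t in im[y,311:338,2]))
E
```

```text
48 0.1 x -0.0023 w9row 115.7
48 0.129 x 0.0024 w9row 120.9
48 0.145 x 0.005 w9row 124.2
48 0.16 x 0.0074 w9row 127.5
48 0.175 x 0.0098 w9row 131.0
55.5 0.1 x -0.0098 w9row 122.6
55.5 0.129 x -0.0046 w9row 127.8
55.5 0.145 x -0.0017 w9row 131.0
55.5 0.16 x 0.0009 w9row 134.2
55.5 0.175 x 0.0036 w9row 137.8
68.5 0.1 x -0.0232 w9row 134.5
68.5 0.129 x -0.0171 w9row 139.6
68.5 0.145 x -0.0137 w9row 142.7
68.5 0.16 x -0.0106 w9row 145.9
68.5 0.175 x -0.0074 w9row 149.4
w9
136 155 155 156 156 137 108 124 139 148 150 149 149 149 149 149 149 149 149 150 150 148 143 131 150 158 133  83
138 159 160 161 162 144 114 128 143 152 153 153 153 153 153 153 152 152 152 153 153 152 147 134 157 166 124  81
140 160 160 162 162 143 116 129 142 151 153 153 153 152 153 152 152 153 151 152 152 151 146 135 158 168 123  81
142 160 161 162 162 134 114 128 142 150 152 152 152 152 152 151 152 152 151 151 152 152 145 140 160 167 123  82
144 160 161 162 162 137 116 130 141 149 152 152 152 152 152 152 152 152 151 151 151 150 144 135 158 168 124  85
146 159 160 162 163 137 118 129 141 149 152 152 152 152 152 152 152 
[... 2128 characters left out ...]
37 138 135 130 107 100  83  81 194
70 103 102 102 102  99  96 117 130 136 138 137 137 136 137 137 137 138 137 137 136 135 130 107  99  77  77 193
72 102 102 103 102  99  96 117 130 136 138 137 137 137 137 138 137 136 137 137 136 135 129 107  98  76  76 196
74 104 104 103 103  92  93 116 129 136 137 136 136 137 137 136 136 136 137 136 136 133 129 106  98  78  94 196
76 103 103 103 103 101 102 119 129 135 137 136 137 136 136 136 136 136 136 135 137 133 128 106  98  78  97 195
78 103 102 103 103 103 105 118 129 136 138 138 137 138 137 137 136 137 136 137 137 134 129 109  99  71  94 194
80 115 115 114 115 114 118 111 110 114 115 115 114 114 114 113 112 113 112 112 112 114 111 112 111  77  94 195
```

```bash
python3 -c "
from rig import env
print(env.read_state()['contact_force']);print(env.close_job())"
```

```text
[-0.86248804  0.08416489 -0.36130366]
the job is handed in; nothing more can be done
None
```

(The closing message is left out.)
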